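Press the proud bucket tappet home in the cylinder head

ROBOT

A 6-joint arm with a two-finger parallel gripper is mounted at the origin on the work surface. World frame = base frame: x ahead of the robot, y to its left, z up, the work surface at z = 0. Lengths are in m, angles in rad, forces in N, time in s.
With the tool pointing down it reaches from about 0.375 to 0.9 m from the base axis. Payload 3.1 kg.
Tool frame: the origin (TCP) lies midway between the tips of the shut fingers; the grasp point (between the pads) lies 19 mm behind it; z points along the fingers, y is the direction in which the jaws open and shut (so a half turn about z gives the same grasp; the last joint's range is limited). The gripper opens to 87 mm and grips with 3 to 60 N. Pads are 19 mm wide; open, the fingers measure 117 mm over their backs; the gripper's body (75 mm by 190 mm) begins 51 mm behind the grasp point.
Start: joints at [-1.413, 0.527, 1.433, -0, 1.181, -0.178], TCP at [0.206, -0.59, 0.223] pointing down, gripper open.
Joint ranges: [-3.08, 3.08], [-0.75, 2.2], [0.22, 2.44], [-1.43, 4.57], [0, 2.65], [-2.85, 2.85]. Speed limits (rad/s): [2.79, 2.79, 3.14, 3.14, 3.14, 3.14].

INTERFACE

Orientations are given as a unit quaternion [x, y, z, w].
In Python, from station import readout, optics, ticket gives the robot as it stands. The module is installed in compiled form; this text tells all that it offers.
- The arm moves only by the shell command python3 -m crank 'ROWS' [FORCE]. ROWS is JSON, a list of rows, each an object with "delta_pos": the shift along the world's x, y, z in m, a list of three; "rot": the turn, a rotation vector about the world's x, y, z in rad, a list of three; "grip": the opening, from 0 (shut) to 1 (fully open). In form: [{"delta_pos": [x, y, z], "rot": [rx, ry, rz], "grip": grip}, ...]. A call has 1 to 20 rows; each row is the pose to reach, as a shift and turn from the pose commanded when the call began; what a row does not reach only later rows make up. A row lasts 1/12 s, in which the tool goes at most 41.7 mm and 7.16 degrees, less where a joint would pass 70% of its speed; a pose out of reach is approached as far as the arm can. A call with a gripper value outside its range is refused whole. The fingers move at their own pace and stop on an object; FORCE is the grip in N (left out, the last holds). Time passes only in rows, so rows that repeat a pose let the fingers close. It gives the time, the measured TCP pose, the force and the opening at its end, in the units of the state.
- readout.get_state(): the state, without advancing time (a new reading comes with each control period).
- optics.snapshot(name): name is "scene" or "top"; returns (picture, depth): 400x640x3 uint8, blue, green, red; 400x640 float32, m along the optical axis (not along the pixel's ray), 0 where there is no reading.
- optics.camera_model(name): a dict with "mtx" (3x3 intrinsics, pixels), "world_to_cam" (4x4, takes a point from world to camera coordinates). Camera axes: x right, y up, looking along -z (the intrinsics and any distortion apply to the point x, -y, -z); pixel columns grow to the right and rows downward; lengths in m; the calibration is good to about 2 mm. A picture is of the moment at which its call begins. camera_model takes no time and is no camera call.
- ticket.sign_off(): hands the job in, once; it reports no verdict.
The state is a dict: "time": time; "qpos": joint angles; "dq": joint speeds; "joint_torque": joint torques, N m; "eef_pos": TCP position; "ee_rot": TCP orientation; "contact_force": force on the tool from outside, world axes, zero at the start; "moment": the same for the moment, N m; "finger_gap": finger opening in m.
Only numpy, scipy, OpenCV 4.12 (cv2) and the standard library are available. Lean on these libraries where they do the work, as an engineer would, in place of code of your own. Each camera call takes 0.05 s, during which the arm holds its last target.

TASK

One of the eight round steel bucket tappets in the cylinder head has hung up on its oil film and stands proud, about a centimetre above the other seven. With the fingertips, press it gently straight down until it is fully home, level with the others, and then take the hand away. Do not grip it or pull it up, do not touch any of the other tappets, and leave the bottle, socket and cup on the bench as they stand.

Things in the scene. Friction and masses are not known exactly. Their poses are not given: they have to be found in the camera images.
- head: Cylinder head of a two-cylinder twin-cam engine, cover off, fixed, standing on two wooden battens; grey and black casting, 200 mm (its x) by 286 mm (its y, -128 to +158). Origin: on the bench under it, midway between the cylinders; z up. Its eight tappets stand upright in two rows of four at head x = -40, +40 and y = -79, -31, +31, +79 mm, in round bosses 43 mm across, 106 mm above the bench.
- bearing (a point): Top of the middle camshaft bearing of the row at head x = +40 mm, 125 mm above the bench. Each row has three such half-round bearings, at head y = -110, 0 and +110 mm, 52 mm along x and 16 mm along y: the tallest parts of the casting, 13 mm above seated tappets. The rim is 108 mm high; two spark plug wells between the rows (x = 0, y = -55 and +55) 104 mm.
- tappet_1: The tappet standing proud: plain steel bucket, a flat-topped cylinder 32 mm across, in any of the eight bores. Origin: centre of its flat top, z up. Starts 8 to 12 mm above the other seven. Only slides up and down: the oil film holds it with 2.5 N, it stays where left; home, its top is 112 mm above the bench like the others, and it then stops, springy, giving 1 mm per 10 N. Over 30 N is too rough.
- tappet_2: One of the seven tappets that are already home, the same shape as tappet_1, in another of the eight bores. Origin: the centre of its flat top, 112 mm above the bench. Not to be touched.
- tappet_3: One of the seven tappets that are already home, the same shape as tappet_1, in another of the eight bores. Origin: the centre of its flat top, 112 mm above the bench. Not to be touched.
- tappet_4: One of the seven tappets that are already home, the same shape as tappet_1, in another of the eight bores. Origin: the centre of its flat top, 112 mm above the bench. Not to be touched.
- tappet_5: One of the seven tappets that are already home, the same shape as tappet_1, in another of the eight bores. Origin: the centre of its flat top, 112 mm above the bench. Not to be touched.
- tappet_6: One of the seven tappets that are already home, the same shape as tappet_1, in another of the eight bores. Origin: the centre of its flat top, 112 mm above the bench. Not to be touched.
- tappet_7: One of the seven tappets that are already home, the same shape as tappet_1, in another of the eight bores. Origin: the centre of its flat top, 112 mm above the bench. Not to be touched.
- tappet_8: One of the seven tappets that are already home, the same shape as tappet_1, in another of the eight bores. Origin: the centre of its flat top, 112 mm above the bench. Not to be touched.
- oil_bottle: Loose clear squeeze bottle with a black spout, 54 mm across, 165 mm tall, standing on the bench to the left of the head (towards +y). Origin: centre of its underside. Leave it standing.
- deep_socket: Loose deep steel socket, 28 mm across, 65 mm tall, standing on end on the bench to the right of the head (towards -y). Origin: centre of its underside. Leave it standing.
- cup: Loose white paper cup, 70 mm across the rim, 87 mm tall, standing on the bench to the right of the head (towards -y). Origin: centre of its underside. Leave it standing.
Things that resemble listed ones, but are neither listed nor needed, are in the scene too. Leave any green, turquoise or yellow look-alike of the deep_socket alone.

How it is judged:
On the way:
1. the fingertips are on the crown of the proud tappet (contact force between tappet_1 and the fingers above 0.5 N), for 0.05 s.
At the end, for the whole second after the job is handed in: The proud tappet is home: its top is within 2 mm of its seated height (112 mm above the bench) and at rest, the bottle, socket and cup still stand upright, and nothing is touched (z of tappet_1 in the frame of head below 0.114 m and linear speed of tappet_1 below 0.005 m/s and angle between each of oil_bottle, deep_socket, cup's own z axis and vertical below 0.1 rad).
It fails at once if the proud tappet is pressed or gripped harder than 30 N (contact force between tappet_1 and anything else above 30 N).
It fails at once if the proud tappet is pulled up out of its bore (2 mm or more above its highest start) (z of tappet_1 in the frame of head above 0.126 m).
It fails at once if one of the other seven tappets is touched with more than 1 N (contact force between any of tappet_2, tappet_3, tappet_4, tappet_5, tappet_6, tappet_7, tappet_8 and anything else above 1 N).
It fails at once if the bottle, the socket or the cup is moved by more than 10 mm (distance of any of oil_bottle, deep_socket, cup from where it was at the start of the episode above 0.01 m).
It also fails if it takes over 35 s, if anything falls off the work surface, if the arm or the gripper's body presses on something with over 40 N, if the wrist force passes 120 N, or if a joint passes its speed limit or range.

## Working session

There is one attempt and no reset: what is moved stays moved. The work goes in short steps, Python scripts to look and compute and a shell command to move; the robot and the scene stay as the last step left them, time stands still between calls to the robot, and variables do not carry over. Pictures are saved under pics/ and viewed, and the job is handed in when it is done.

```bash
mkdir -p pics; python3 - <<'E'
from station import readout, optics
import cv2, numpy as np
s=readout.get_state(); print({k:np.round(v,4).tolist() for k,v in s.items()})
for n in("scene","top"):
    p,d=optics.snapshot(n); cv2.imwrite(f"pics/{n}0.png",p); np.save(f"pics/{n}0d.npy",d); np.save(f"pics/{n}0p.npy",p)
    m=optics.camera_model(n); print(n,np.round(m["mtx"],1).tolist(),np.round(m["world_to_cam"],3).tolist(),[k for k in m])
E
```

```text
{'time': 0.0, 'qpos': [-1.4135, 0.5285, 1.4339, 0.0, 1.1814, -0.1785], 'dq': [0.0016, 0.0009, 0.0006, -0.0005, -0.0011, 0.0003], 'joint_torque': [-0.0002, -44.0043, -17.6593, 0.0631, 0.0581, -0.0002], 'eef_pos': [0.2059, -0.5893, 0.2216], 'ee_rot': [0.9859, 0.1671, 0.0, -0.0011], 'contact_force': [-0.0615, 0.5335, -0.1691], 'moment': [-0.0034, 0.0371, 0.0121], 'finger_gap': 0.0871}
scene [[445.1, 0.0, 319.4], [0.0, 445.1, 193.5], [0.0, 0.0, 1.0]] [[0.797, 0.604, -0.006, -0.439], [-0.464, 0.619, 0.634, 0.169], [0.387, -0.502, 0.773, -1.552], [0.0, 0.0, 0.0, 1.0]] ['mtx', 'world_to_cam']
top [[468.7, 0.0, 317.3], [0.0, 468.7, 197.5], [0.0, 0.0, 1.0]] [[0.017, -1.0, 0.013, -0.001], [0.996, 0.018, 0.084, -0.546], [-0.085, 0.012, 0.996, -1.21], [0.0, 0.0, 0.0, 1.0]] ['mtx', 'world_to_cam']
```

View pics/scene0.png

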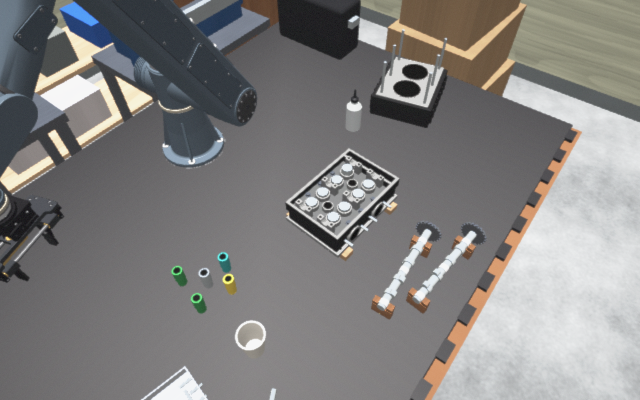

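View pics/top0.png

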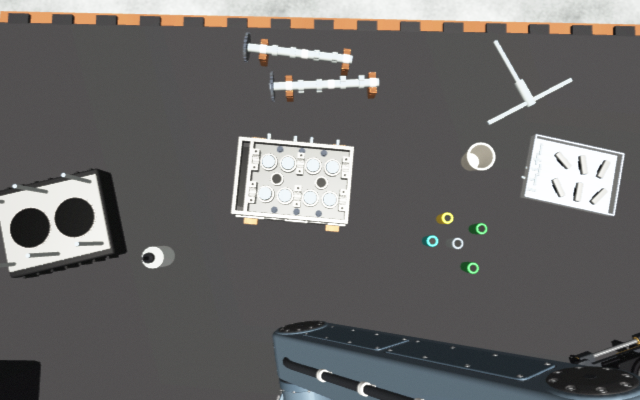

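```bash
cat > h.py <<'E'
import numpy as np
from station import optics
def cloud(n,d):
    m=optics.camera_model(n);K=m["mtx"];T=np.linalg.inv(m["world_to_cam"])
    v,u=np.mgrid[0:400,0:640]
    P=np.stack([(u-K[0,2])/K[0,0]*d,-(v-K[1,2])/K[1,1]*d,-d,np.ones_like(d)],-1)
    W=(P@T.T)[...,:3]; W[d==0]=np.nan; return W
def proj(n,p):
    m=optics.camera_model(n);K=m["mtx"];c=np.asarray(m["world_to_cam"])@np.append(p,1)
    return K[0,0]*c[0]/-c[2]+K[0,2], -K[1,1]*c[1]/-c[2]+K[1,2]
E
python3 - <<'E'
import numpy as np,cv2
from h import *
for n in("top","scene"):
    W=cloud(n,np.load(f"pics/{n}0d.npy"));z=W[...,2]
    im=np.nan_to_num(np.clip((z-0.09)/0.045,0,1)*255).astype(np.uint8)
    im=cv2.applyColorMap(im,cv2.COLORMAP_JET)
    cv2.imwrite(f"pics/{n}_h.png",im)
E
```

```text
(no output)
```

View pics/top_h.png

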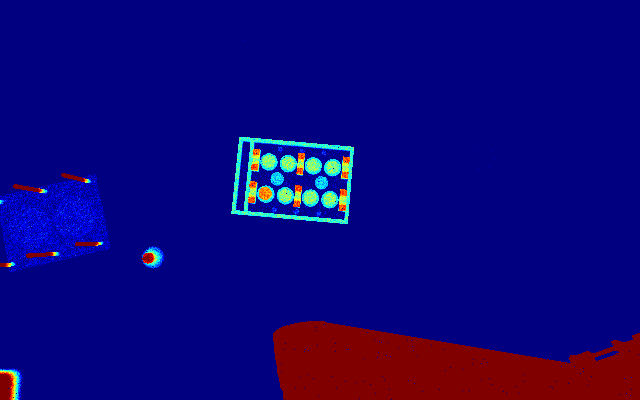

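View pics/scene_h.png

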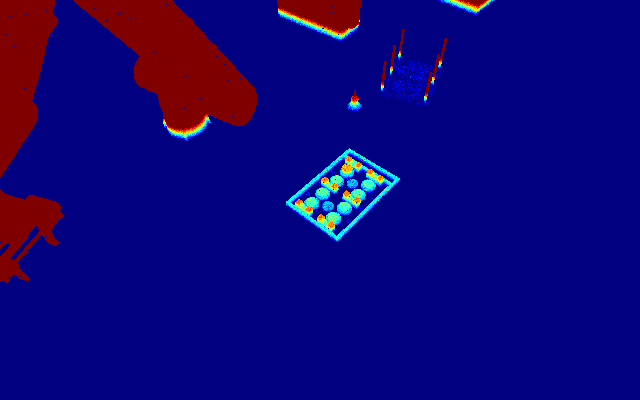

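The height map singles out one tappet, at top (265,193) and scene (347,170). The candidates are the eight discs in the top view: (269,162), (288,163), (313,166), (333,168), (265,193), (285,196), (310,198) and (330,200). Next I'll fit the head pose to check the choice.

```bash
python3 - <<'E'
import numpy as np,cv2
from h import *
from scipy.optimize import least_squares
ref={}
px={(40,79):(269,162),(40,31):(288,163),(40,-31):(313,166),(40,-79):(333,168),(-40,79):(265,193),(-40,31):(285,196),(-40,-31):(310,198),(-40,-79):(330,200)}
W=cloud("top",np.load("pics/top0d.npy")); Ws=cloud("scene",np.load("pics/scene0d.npy"))
hs=[];ms=[]
for k,(u,v) in px.items():
    c=W[v-4:v+5,u-4:u+5].reshape(-1,3); z=np.nanmedian(c[:,2])
    R=W[v-9:v+10,u-9:u+10].reshape(-1,3)
    c0=np.nanmedian(c[:,:2],0); 
    for _ in range(5):
        s=R[(abs(R[:,2]-z)<.006)&(np.hypot(*(R[:,:2]-c0).T)<.02)]; c0=s[:,:2].mean(0)
    print(k,np.round(c0,4),len(s),"z",round(float(z),4)); hs.append(k);ms.append(c0)
    q=proj("scene",np.append(c0,z)); qu,qv=np.round(q).astype(int)
    print("   scene px",qu,qv,np.round(np.nanmedian(Ws[qv-2:qv+3,qu-2:qu+3].reshape(-1,3),0),4))
hs=np.array(hs)/1000;ms=np.array(ms)
f=lambda p:((hs@np.array([[np.cos(p[2]),-np.sin(p[2])],[np.sin(p[2]),np.cos(p[2])]]).T+p[:2])-ms).ravel()
r=least_squares(f,[.6,0,0]);print(r.x,np.round(r.fun.reshape(-1,2)*1000,1))
p=r.x;Rm=np.array([[np.cos(p[2]),-np.sin(p[2])],[np.sin(p[2]),np.cos(p[2])]])
print("target",Rm@[-.04,.079]+p[:2])
t=np.append(Rm@[-.04,.079]+p[:2],.122)
im=np.load("pics/top0p.npy");a=cv2.resize(im[120:240,220:370],None,fx=4,fy=4,interpolation=cv2.INTER_CUBIC)
u,v=proj("top",t);cv2.drawMarker(a,(int((u-220)*4),int((v-120)*4)),(0,0,255),0,16);cv2.imwrite("pics/c1.png",a)
im=np.load("pics/scene0p.npy");a=cv2.resize(im[140:250,270:410],None,fx=5,fy=5,interpolation=cv2.INTER_CUBIC)
u,v=proj("scene",t);cv2.drawMarker(a,(int((u-270)*5),int((v-140)*5)),(0,0,255),0,16);cv2.imwrite("pics/c2.png",a)
E
```

```text
(40, 79) [0.6251 0.1305] 176 z 0.1126
   scene px 367 183 [0.6256 0.1308 0.1101]
(40, 31) [0.6226 0.0823] 160 z 0.1135
   scene px 357 192 [0.6212 0.0867 0.1103]
(40, -31) [0.6166 0.0224] 174 z 0.1129
   scene px 343 205 [0.6162 0.0234 0.1109]
(40, -79) [ 0.6134 -0.0245] 175 z 0.1124
   scene px 332 215 [ 0.6119 -0.0234  0.1115]
(-40, 79) [0.5464 0.137 ] 135 z 0.1236
   scene px 346 167 [0.5462 0.1378 0.1219]
(-40, 31) [0.5429 0.09  ] 165 z 0.1129
   scene px 336 178 [0.5422 0.0929 0.1105]
(-40, -31) [0.5383 0.0275] 174 z 0.1126
   scene px 321 191 [0.5367 0.027  0.1105]
(-40, -79) [ 0.5349 -0.0185] 172 z 0.1125
   scene px 311 200 [ 0.5344 -0.0171  0.1106]
[ 0.58004049  0.05584367 -0.07734885] [[ 0.9  1. ]
 [-0.3  1.4]
 [ 0.9 -0.6]
 [ 0.4 -1.5]
 [-0.1  0.7]
 [-0.4 -0.2]
 [-0.5  0.5]
 [-0.9 -1.3]]
target [0.54626456 0.13769833]
```

View pics/c1.png

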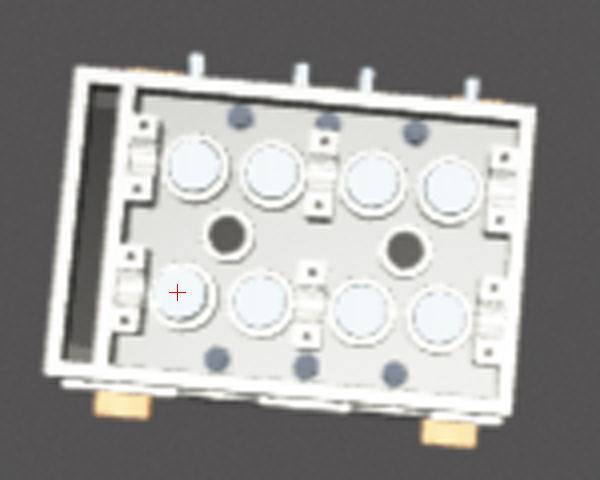

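View pics/c2.png

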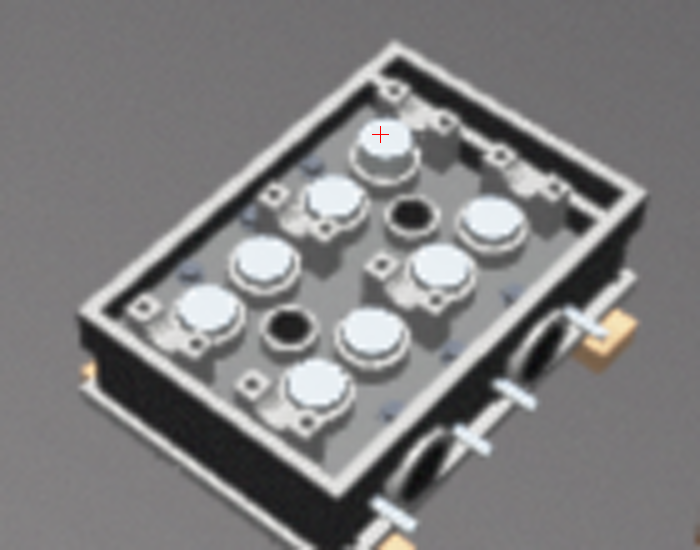

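The proud tappet is head (-40,+79), at world (0.546, 0.137, ~0.122). Both cameras agree, and the fit residuals are 1.5 mm or less. Next I move over it with the gripper shut and the jaw axis along head x.

```bash
python3 -m crank '[{"delta_pos":[0.034,0.073,0],"rot":[0,0,0.116],"grip":0},{"delta_pos":[0.068,0.145,0],"rot":[0,0,0.232],"grip":0},{"delta_pos":[0.085,0.182,0],"rot":[0,0,0.29],"grip":0},{"delta_pos":[0.102,0.218,0],"rot":[0,0,0.348],"grip":0},{"delta_pos":[0.119,0.254,0],"rot":[0,0,0.406],"grip":0},{"delta_pos":[0.136,0.29,0],"rot":[0,0,0.464],"grip":0},{"delta_pos":[0.153,0.327,0],"rot":[0,0,0.522],"grip":0},{"delta_pos":[0.17,0.363,0],"rot":[0,0,0.58],"grip":0},{"delta_pos":[0.187,0.4,0],"rot":[0,0,0.64],"grip":0},{"delta_pos":[0.204,0.436,0],"rot":[0,0,0.7],"grip":0},{"delta_pos":[0.221,0.472,0],"rot":[0,0,0.76],"grip":0},{"delta_pos":[0.238,0.508,0],"rot":[0,0,0.82],"grip":0},{"delta_pos":[0.255,0.545,0],"rot":[0,0,0.88],"grip":0},{"delta_pos":[0.272,0.581,0],"rot":[0,0,0.94],"grip":0},{"delta_pos":[0.289,0.617,0],"rot":[0,0,1.0],"grip":0},{"delta_pos":[0.306,0.653,0],"rot":[0,0,1.06],"grip":0},{"delta_pos":[0.323,0.69,0],"rot":[0,0,1.11],"grip":0},{"delta_pos":[0.34,0.726,0],"rot":[0,0,1.158],"grip":0},{"delta_pos":[0.34,0.726,0],"rot":[0,0,1.158],"grip":0},{"delta_pos":[0.34,0.726,0],"rot":[0,0,1.158],"grip":0}]'
```

```text
time: 1.77
eef_pos: [0.5481, 0.1412, 0.2224]
ee_rot: [0.732, 0.681, 0.002, 0.0]
contact_force: [0.8, 0.4, -0.4]
finger_gap: 0.0004
```

```bash
python3 -m crank '[{"delta_pos":[-0.001,-0.004,-0.02],"rot":[0,0,0],"grip":0},{"delta_pos":[-0.001,-0.004,-0.04],"rot":[0,0,0],"grip":0},{"delta_pos":[-0.001,-0.004,-0.06],"rot":[0,0,0],"grip":0},{"delta_pos":[-0.001,-0.004,-0.075],"rot":[0,0,0],"grip":0},{"delta_pos":[-0.001,-0.004,-0.08],"rot":[0,0,0],"grip":0},{"delta_pos":[-0.001,-0.004,-0.08],"rot":[0,0,0],"grip":0},{"delta_pos":[-0.001,-0.004,-0.08],"rot":[0,0,0],"grip":0},{"delta_pos":[-0.001,-0.004,-0.08],"rot":[0,0,0],"grip":0}]'
python3 - <<'E'
from station import readout, optics
import cv2, numpy as np
from h import *
s=readout.get_state(); print({k:np.round(s[k],4).tolist() for k in("eef_pos","ee_rot","contact_force","time")})
p,d=optics.snapshot("scene"); a=cv2.resize(p[110:250,270:410],None,fx=4,fy=4,interpolation=cv2.INTER_CUBIC)
cv2.imwrite("pics/s2.png",a)
E
```

```text
time: 2.43
eef_pos: [0.5458, 0.1318, 0.1435]
ee_rot: [0.734, 0.679, 0.001, 0.001]
contact_force: [0.7, 0.3, 0.3]
finger_gap: 0.0002
{'eef_pos': [0.5458, 0.1318, 0.1435], 'ee_rot': [0.7339, 0.6793, 0.0007, 0.0006], 'contact_force': [0.682, 0.3328, 0.2671], 'time': 2.4333}
```

View pics/s2.png

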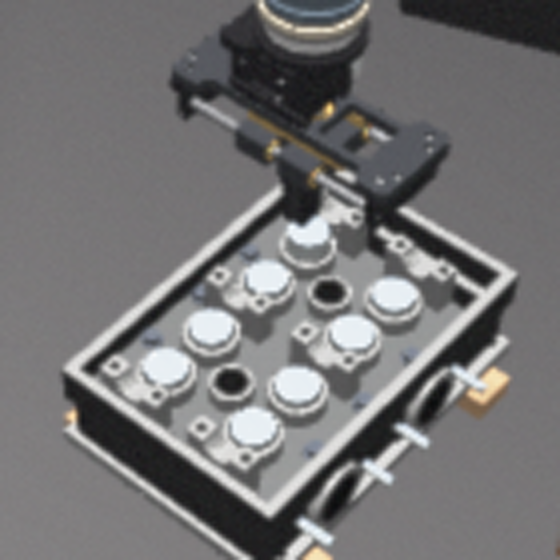

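The finger sits at the left rim of the tappet, about (300,205) in the crop, because the arm had not settled before. I also need to know what the dark patch at (378,225) is, so I'll check its depth.

```bash
python3 -m crank '[{"delta_pos":[0.001,0.005,0],"rot":[0,0,0],"grip":0},{"delta_pos":[0.001,0.005,0],"rot":[0,0,0],"grip":0},{"delta_pos":[0.001,0.005,0],"rot":[0,0,0],"grip":0},{"delta_pos":[0.001,0.005,0],"rot":[0,0,0],"grip":0},{"delta_pos":[0.001,0.005,0],"rot":[0,0,0],"grip":0},{"delta_pos":[0.001,0.005,0],"rot":[0,0,0],"grip":0}]'
python3 - <<'E'
from station import readout, optics
import cv2, numpy as np
from h import *
p,d=optics.snapshot("scene"); W=cloud("scene",d)
for (u,v) in [(378,225),(378,205),(300,205),(300,185)]:
    print(u,v,np.round(W[110+v//4,270+u//4],3))
m=(W[...,2]<.2)&(W[...,2]>.138)&(W[...,0]>.4)&(W[...,0]<.75)&(W[...,1]<.25)&(W[...,1]>-.1)
for lo,hi in((.138,.16),(.16,.18),(.18,.2)):
    q=W[m&(W[...,2]>lo)&(W[...,2]<hi)];print(lo,len(q),np.round(q.min(0),3),np.round(q.max(0),3))
a=cv2.resize(p[130:200,310:400],None,fx=8,fy=8,interpolation=cv2.INTER_CUBIC)
cv2.imwrite("pics/s3.png",a)
E
```

```text
time: 2.98
eef_pos: [0.5459, 0.137, 0.1426]
ee_rot: [0.734, 0.679, -0.0, 0.0]
contact_force: [-0.9, -0.9, 0.2]
finger_gap: 0.0003
378 225 [0.629 0.096 0.216]
378 205 [0.629 0.093 0.238]
300 205 [0.546 0.13  0.154]
300 185 [0.547 0.127 0.178]
0.138 43 [0.535 0.124 0.141] [0.557 0.147 0.16 ]
0.16 39 [0.534 0.124 0.16 ] [0.558 0.144 0.179]
0.18 3 [0.534 0.126 0.181] [0.559 0.126 0.183]
```

View pics/s3.png

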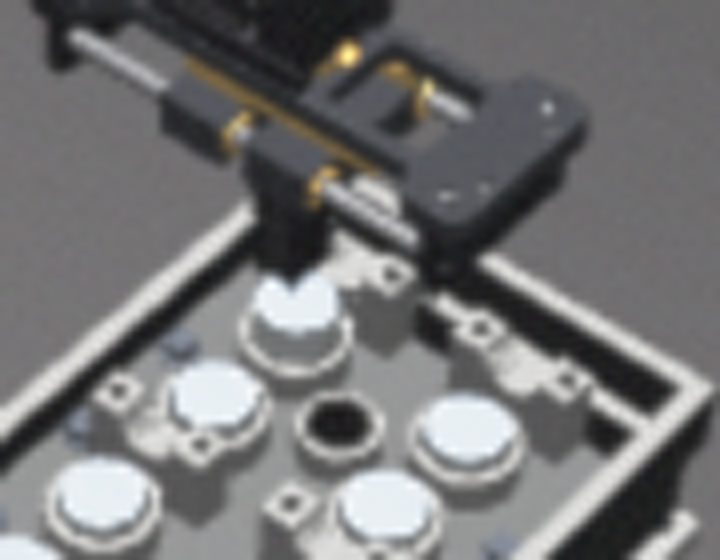

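The patch is the gripper body at z = 0.216, well clear. The fingertip is centred over the crown. Now I press slowly.

```bash
python3 -m crank '[{"delta_pos":[0,0,-0.004],"rot":[0,0,0],"grip":0},{"delta_pos":[0,0,-0.008],"rot":[0,0,0],"grip":0},{"delta_pos":[0,0,-0.012],"rot":[0,0,0],"grip":0},{"delta_pos":[0,0,-0.015],"rot":[0,0,0],"grip":0},{"delta_pos":[0,0,-0.017],"rot":[0,0,0],"grip":0},{"delta_pos":[0,0,-0.019],"rot":[0,0,0],"grip":0},{"delta_pos":[0,0,-0.021],"rot":[0,0,0],"grip":0},{"delta_pos":[0,0,-0.023],"rot":[0,0,0],"grip":0},{"delta_pos":[0,0,-0.025],"rot":[0,0,0],"grip":0},{"delta_pos":[0,0,-0.025],"rot":[0,0,0],"grip":0},{"delta_pos":[0,0,-0.025],"rot":[0,0,0],"grip":0}]'
```

```text
time: 3.95
eef_pos: [0.5459, 0.1369, 0.1174]
ee_rot: [0.734, 0.679, -0.0, -0.0]
contact_force: [-0.5, 0.1, 0.6]
finger_gap: 0.0006
```

```bash
python3 -m crank '[{"delta_pos":[0,0,-0.001],"rot":[0,0,0],"grip":0},{"delta_pos":[0,0,-0.002],"rot":[0,0,0],"grip":0},{"delta_pos":[0,0,-0.003],"rot":[0,0,0],"grip":0}]'; python3 -m crank '[{"delta_pos":[0,0,-0.001],"rot":[0,0,0],"grip":0},{"delta_pos":[0,0,-0.002],"rot":[0,0,0],"grip":0}]'
```

```text
time: 4.2
eef_pos: [0.5461, 0.137, 0.1146]
ee_rot: [0.734, 0.679, 0.0, 0.0]
contact_force: [-1.2, 1.0, 2.4]
finger_gap: 0.0002
time: 4.37
eef_pos: [0.5461, 0.137, 0.1125]
ee_rot: [0.734, 0.679, 0.0, 0.0]
contact_force: [-0.1, 0.3, 3.0]
finger_gap: 0.0003
```

Drag of 2.4–3 N matches the oil film. I'll continue in half-millimetre steps towards the stop.

```bash
for i in 1; do python3 -m crank '[{"delta_pos":[0,0,-0.0005],"rot":[0,0,0],"grip":0},{"delta_pos":[0,0,-0.001],"rot":[0,0,0],"grip":0},{"delta_pos":[0,0,-0.001],"rot":[0,0,0],"grip":0}]'; done
```

```text
time: 4.62
eef_pos: [0.5461, 0.137, 0.1119]
ee_rot: [0.734, 0.679, 0.0, 0.0]
contact_force: [-0.7, -1.2, 5.7]
finger_gap: 0.0002
```

```bash
python3 -m crank '[{"delta_pos":[0,0,-0.0005],"rot":[0,0,0],"grip":0},{"delta_pos":[0,0,-0.0005],"rot":[0,0,0],"grip":0},{"delta_pos":[0,0,-0.0005],"rot":[0,0,0],"grip":0}]'
```

```text
time: 4.87
eef_pos: [0.5461, 0.137, 0.1117]
ee_rot: [0.734, 0.679, 0.0, 0.0]
contact_force: [-2.3, -0.6, 7.0]
finger_gap: 0.0001
```

The force is now climbing above the film drag, and z is 0.112, so the tappet is on its stop. One more small step, then I lift straight up.

```bash
python3 -m crank '[{"delta_pos":[0,0,-0.0005],"rot":[0,0,0],"grip":0},{"delta_pos":[0,0,-0.0005],"rot":[0,0,0],"grip":0},{"delta_pos":[0,0,-0.0005],"rot":[0,0,0],"grip":0}]'; python3 -m crank '[{"delta_pos":[0,0,0.003],"rot":[0,0,0],"grip":0},{"delta_pos":[0,0,0.01],"rot":[0,0,0],"grip":0},{"delta_pos":[0,0,0.03],"rot":[0,0,0],"grip":0},{"delta_pos":[0,0,0.06],"rot":[0,0,0],"grip":0},{"delta_pos":[0,0,0.09],"rot":[0,0,0],"grip":0},{"delta_pos":[0,0,0.11],"rot":[0,0,0],"grip":0},{"delta_pos":[0,-0.03,0.11],"rot":[0,0,0],"grip":0},{"delta_pos":[0,-0.065,0.11],"rot":[0,0,0],"grip":0},{"delta_pos":[0,-0.1,0.11],"rot":[0,0,0],"grip":0},{"delta_pos":[0,-0.135,0.11],"rot":[0,0,0],"grip":0},{"delta_pos":[0,-0.17,0.11],"rot":[0,0,0],"grip":0},{"delta_pos":[0,-0.205,0.11],"rot":[0,0,0],"grip":0},{"delta_pos":[0,-0.24,0.11],"rot":[0,0,0],"grip":0},{"delta_pos":[0,-0.27,0.11],"rot":[0,0,0],"grip":0},{"delta_pos":[0,-0.29,0.11],"rot":[0,0,0],"grip":0},{"delta_pos":[0,-0.3,0.11],"rot":[0,0,0],"grip":0},{"delta_pos":[0,-0.3,0.11],"rot":[0,0,0],"grip":0},{"delta_pos":[0,-0.3,0.11],"rot":[0,0,0],"grip":0}]'
python3 - <<'E'
from station import readout, optics
import cv2, numpy as np
from h import *
for n in("top","scene"):
    p,d=optics.snapshot(n); W=cloud(n,d); cv2.imwrite(f"pics/{n}9.png",p)
    for x,y in [(.5463,.1372),(.5425,.09),(.5383,.0275),(.625,.1305),(.622,.083)]:
        u,v=np.round(proj(n,[x,y,.112])).astype(int); c=W[v-2:v+3,u-2:u+3].reshape(-1,3); print(n,(u,v),np.round(np.nanmedian(c,0),4))
    W0=cloud(n,np.load(f"pics/{n}0d.npy"))
E
```

```text
time: 5.12
eef_pos: [0.5461, 0.137, 0.1115]
ee_rot: [0.734, 0.679, 0.0, 0.0]
contact_force: [-1.9, -0.5, 9.0]
finger_gap: 0.0004
time: 6.62
eef_pos: [0.5458, -0.1626, 0.2204]
ee_rot: [0.734, 0.679, 0.0, -0.001]
contact_force: [0.1, 1.1, -0.2]
finger_gap: 0.0006
top (np.int64(265), np.int64(193)) [0.5473 0.1373 0.1127]
top (np.int64(284), np.int64(195)) [0.5433 0.0911 0.1131]
top (np.int64(310), np.int64(197)) [0.5395 0.0276 0.1131]
top (np.int64(269), np.int64(162)) [0.6236 0.1297 0.1121]
top (np.int64(288), np.int64(163)) [0.6221 0.0831 0.1132]
scene (np.int64(346), np.int64(169)) [0.5458 0.14   0.1105]
scene (np.int64(335), np.int64(178)) [0.54   0.0919 0.1108]
scene (np.int64(321), np.int64(191)) [0.5369 0.0275 0.1108]
scene (np.int64(367), np.int64(183)) [0.6259 0.1302 0.1113]
scene (np.int64(357), np.int64(192)) [0.6207 0.0858 0.111 ]
```

View pics/scene9.png

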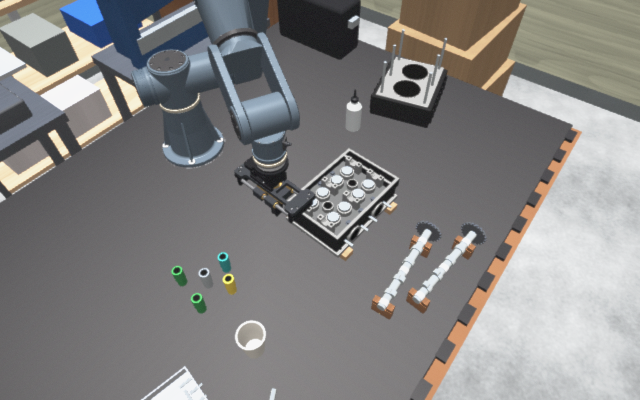

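View pics/top9.png

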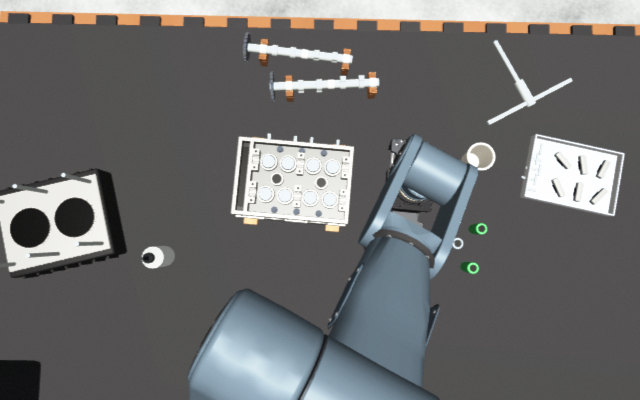

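The tappet at top (265,193) now reads level with its neighbours in both cameras. The bottle (top 160,258), socket (scene 205,276) and cup (scene 251,337) stand where they did, and the hand is clear. I'm handing the job in.

```bash
python3 -c "
from station import ticket
print(ticket.sign_off())"
```

```text
the job is handed in; nothing more can be done
None
```

The proud tappet, the one at head x = -40, y = +79 mm, is pressed home, and the job is handed in (no verdict is reported). I pressed it straight down with the shut fingertips to a fingertip height of 111.5 mm, then lifted the hand straight up and moved it clear. The last reading on the stop was 9 N, well under the 30 N limit. The oil-film drag on the way down was about 2.5–3 N.

- **Tappet height:** after release the top camera reads it at 112.7 mm against 112.1–113.2 mm for four of the other tappets. The scene camera reads 110.5 mm against 110.8–111.3 mm. The two cameras differ by about 2 mm, which is the calibration error, but each shows it level.
- **Loose items:** the bottle, socket and cup look upright and unmoved in the pictures; I judged this by eye and did not measure it.
- **Corrected on the way:** my first descent stopped 5 mm off centre because the arm had not settled. I re-centred it 20 mm above the tappet before any contact.

The whole run took about 6.7 s of the 35 s allowed.

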